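# Turn the coffee-bar carousel to the small milk pitcher

## Robot

A 6-joint arm with a two-finger parallel gripper is mounted at the origin on the work surface. World frame = base frame: x ahead of the robot, y to its left, z up, the work surface at z = 0. Lengths are in m, angles in rad, forces in N, time in s.
With the tool pointing down it reaches from about 0.225 to 0.875 m from the base axis. Payload 3.4 kg.
Tool frame: the origin (TCP) lies midway between the tips of the shut fingers; the grasp point (between the pads) lies 19 mm behind it; x points along the fingers, z is the direction in which the jaws open and shut, and the axes are right-handed (so a half turn about x gives the same grasp; the last joint's range is limited). The gripper opens to 85 mm and grips with 20 to 120 N. Pads are 22 mm wide; open, the fingers measure 114 mm over their backs; the gripper's body (76 mm by 85 mm) begins 54 mm behind the grasp point. The pads swing forward as they close: fully open they stand 13 mm farther back than shut.
Start: joints at [1.118, 0.276, 1.505, -0, 1.361, -0.121], TCP at [0.187, 0.544, 0.202] pointing down, gripper open.
Joint ranges: [-2.89, 2.89], [-0.75, 2.08], [0.22, 2.7], [-1.18, 4.32], [0.11, 2.71], [-2.7, 2.7]. Speed limits (rad/s): [2.57, 2.57, 3.14, 3.14, 3.14, 3.14].

## Interface

Orientations are given as a unit quaternion [w, x, y, z].
In Python, from bench import readout, optics, order gives the robot as it stands.
- The arm moves only by the tool servo_tool, never from a script. Its argument "plan" is a list of rows, each a list of 4 numbers: the shift along the world's x, y, z in mm, then the turn about the world's z in degrees. In form: [[x, y, z, twist], ...]. A call has 1 to 20 rows; each row shifts and turns the pose as measured when the row begins; what a row does not reach is not made up. A row lasts 1/8 s, in which the tool goes at most 62.5 mm and 10.7 degrees, less where a joint would pass 70% of its speed; a pose out of reach is approached as far as the arm can. A call is refused whole if a number of a shift passes 62.5 or a number of a turn 10.7, either way. A call with a gripper value outside its range is refused whole. "claw" is the opening, from 0 (shut) to 1 (fully open), set as the call begins (left out, the last holds). The fingers move at their own pace and stop on an object; the grip force is fixed at half the most. Time passes only in rows, so rows that do not move let the fingers close. It gives the time, the measured TCP pose, the force and the opening at its end, in the units of the state.
- readout.read_state(): the state, without advancing time (a new reading comes with each control period).
- optics.read_camera(name): name is "scene" or "top" or "wrist"; returns a dict with "img" (480x640x3 uint8, red, green, blue), "depth" (480x640 float32, m along the optical axis (not along the pixel's ray), 0 where there is no reading), "intrinsics" (3x3 intrinsics, pixels), "distortion" ([k1, k2, p1, p2, k3] as OpenCV has them; the pictures are not rectified), "xyz" and "attitude" of the camera in the world; the wrist camera has in their place "T_tool_cam" (4x4, takes a point from camera to tool coordinates, whose origin is the TCP and whose axes are the tool frame's). Camera axes: x right, y down, z forward; pixel columns grow to the right and rows downward; lengths in m; the calibration is good to about 2 mm. A picture is of the moment at which its call begins: read the wrist's pose just before it.
- order.sign_off(): hands the job in, once; it reports no verdict.
The state is a dict: "time": time; "q": joint angles; "qvel": joint speeds; "joint_torque": joint torques, N m; "position": TCP position; "tool_rot": TCP orientation; "ft_force": force on the tool from outside, world axes, zero at the start; "torque": the same for the moment, N m; "finger_gap": finger opening in m.
Only numpy, scipy, OpenCV 4.12 (cv2) and the standard library are available. Lean on these libraries where they do the work, as an engineer would, in place of code of your own. Each camera call takes 0.05 s, during which the arm holds its last target.

## Task

Turn the round carousel by pushing its rim, where the upright knobs give a hold, until the smaller of the two steel milk pitchers stands at the front: on the side of the wooden ledge that carries the cup, in line with the middle of the ledge. Turn it gently, without touching the things that stand on it and without lifting or upsetting anything, and leave the cup, tamper, bowl and saucer where they are.

Things in the scene. Friction and masses are not known exactly. Their poses are not given: they have to be found in the camera images.
- base: Fixed black round foot of the carousel under its disc, 110 mm radius, 12 mm high. Origin on the turning axis at counter height; z up. It cannot move; its place changes from start to start and its yaw means nothing.
- ledge: Fixed dark wooden front ledge, 100 mm wide, 12 mm high, that sticks out from under the disc along its own -x direction and ends 285 mm from the turning axis. Origin on the turning axis at counter height. It marks the front and cannot move; its direction changes from start to start, roughly towards the robot's left, somewhat ahead (45 to 100 degrees from straight ahead).
- front (a point): The point to which the small pitcher should be brought: fixed to the ledge, 75 mm from the turning axis straight towards the ledge, at the height of the disc's top (36 mm above the counter). Nothing is drawn there.
- carousel (a joint): Angle of the disc on its base in rad, from an arbitrary zero, growing counter-clockwise seen from above, no stops in practice (several turns either way). Turns lightly (about 1 N at the knobs) and stops almost at once when no longer pushed; it stays where it is left.
- knob (a point): Top of one of the six identical upright steel knobs on the rim of the dark wooden disc. Knobs: 12 mm thick, 36 mm tall, standing 145 mm from the turning axis, every 60 degrees, from 34 mm to 70 mm above the counter. The disc has 155 mm radius, its underside 22 mm and its rim's top 34 mm above the counter, with a round rubber mat (122 mm radius) on it, its top at 36 mm.
- small_pitcher: The smaller of two steel milk pitchers, loose on the carousel's mat about 75 mm from the axis: 46 mm diameter, 46 mm tall, with a side handle along its own +y reaching 42 mm from its axis. Origin at the centre of its underside. Rides round with the disc.
- large_pitcher: The larger steel milk pitcher, same shape, 62 mm diameter, 66 mm tall, handle along its own +y reaching 50 mm from its axis; loose on the carousel about 75 mm from the axis. Origin at the centre of its underside.
- sugar_bowl: White lidded sugar bowl, 62 mm diameter, 59 mm tall, loose on the carousel about 75 mm from the axis. Origin at the centre of its underside.
- bean_jar: Amber jar with a steel cap, 56 mm diameter, 64 mm tall, loose on the carousel about 75 mm from the axis. Origin at the centre of its underside.
- cup: White handleless coffee cup, 68 mm diameter at the rim, 52 mm tall, standing loose on the front ledge about 240 mm from the turning axis. Origin at the centre of its underside. Leave it there.
- tamper: Steel tamper, 58 mm diameter, 84 mm tall, loose on the counter, right side. Origin at the centre of its underside. Not needed.
- bowl: White bowl, 104 mm diameter, 50 mm tall, loose on the counter, left side. Origin at the centre of its underside. Not needed.
- saucer: White saucer, 140 mm diameter, 16 mm tall, loose on the counter, right side. Origin at the centre of its underside. Not needed.
Things that resemble listed ones, but are neither listed nor needed, are in the scene too. What is shaped like the sugar_bowl but blue, pink or red is not meant.

How it is judged:
By the outcome, as a careful person would: the job done as asked, in the order asked, and still so for the second after the job is handed in, with the robot touching nothing.
It also fails if it takes over 51 s, if anything falls off the work surface, if the arm or the gripper's body presses on something with over 40 N, if the wrist force passes 120 N, or if a joint passes its speed limit or range.

## Working session

There is one attempt and no reset: what is moved stays moved. The work goes in short steps, Python scripts to look and compute and a tool call to move; the robot and the scene stay as the last step left them, time stands still between calls to the robot, and variables do not carry over. Pictures are saved under pics/ and viewed, and the job is handed in when it is done.

Besides the shell and the picture viewer there is one more tool, called after "Emit:" as name(argument=value, ...), one argument or row to a line, values as JSON. servo_tool: Moves the arm, as the interface text tells. Its arguments: {"type":"object","properties":{"plan":{"type":"array"},"claw":{"type":"number"}},"required":["plan"]}

```bash
mkdir -p pics; cat > h.py <<'E'
import numpy as np,cv2,pickle
from bench import readout,optics,order
def snap(n,tag):
    s=readout.read_state()
    c=optics.read_camera(n); pickle.dump((c,s),open(f'{tag}.pkl','wb'))
    cv2.imwrite(f'pics/{tag}.png',cv2.cvtColor(c['img'],cv2.COLOR_RGB2BGR)); return c
E
python3 - <<'E'
from h import *
for n in('top','scene'):
    c=snap(n,n+'0'); print(c['intrinsics'],c['distortion'],c['xyz'],c['attitude'])
s=readout.read_state();print(s)
E
```

```text
[[533.12860329   0.         316.65651543]
 [  0.         533.12860329 231.60729958]
 [  0.           0.           1.        ]] [0.00576485 0.         0.         0.         0.        ] [ 0.18742856 -0.04345491  1.5812878 ] [-0.05735185  0.71483128 -0.69500505  0.05191318]
[[560.61555269   0.         327.77643771]
 [  0.         560.61555269 238.97262081]
 [  0.           0.           1.        ]] [-0.10166378  0.          0.          0.          0.        ] [ 0.88201504 -0.63171566  1.20665575] [-0.27670121  0.90498624  0.30941956 -0.09325175]
{'time': 0.1, 'q': array([ 1.11799846e+00,  2.76544310e-01,  1.50600226e+00,  2.47657628e-05,
        1.36071560e+00, -1.21020074e-01]), 'qvel': array([-1.01655318e-03, -3.05696309e-03, -3.86433425e-03, -1.98913294e-03,
       -5.50564736e-04, -3.40926744e-05]), 'joint_torque': array([ 1.50432712e-03, -4.17698944e+01, -2.46405637e+01, -1.39333503e-05,
        5.81656059e-03,  1.26334203e-05]), 'position': array([0.18706937, 0.543169  , 0.2013208 ]), 'tool_rot': array([ 0.57517886, -0.41084449,  0.57622392,  0.41029511]), 'ft_force': array([ 0.25421328, -0.74271238,  1.09287579]), 'torque': array([0.02011744, 0.02959632, 0.00160068]), 'finger_gap': 0.08545019589078978}
```

View pics/top0.png

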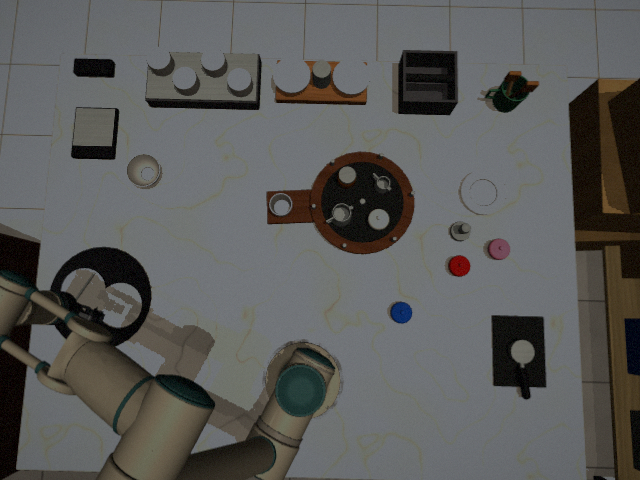

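View pics/scene0.png

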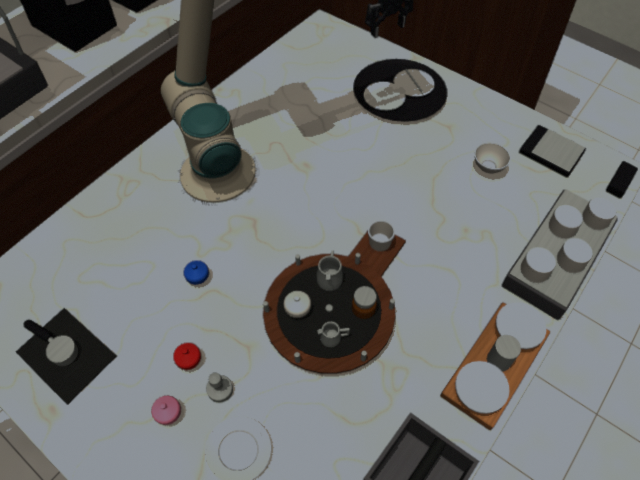

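```bash
cat >> h.py <<'E'
from scipy.spatial.transform import Rotation as R
def RT(c):
    w,x,y,z=c['attitude']; return R.from_quat([x,y,z,w]).as_matrix(),np.array(c['xyz'])
def p2w(c,uv,z):
    M,t=RT(c); p=cv2.undistortPoints(np.array(uv,float).reshape(-1,1,2),c['intrinsics'],c['distortion']).reshape(-1,2)
    d=np.c_[p,np.ones(len(p))]@M.T
    s=(z-t[2])/d[:,2:3]; return t+s*d
def w2p(c,P):
    M,t=RT(c); q=(np.array(P,float)-t)@M
    return cv2.projectPoints(q.reshape(-1,1,3),np.zeros(3),np.zeros(3),c['intrinsics'],c['distortion'])[0].reshape(-1,2)
def crop(tag,u0,v0,u1,v1,k,out):
    c,s=pickle.load(open(tag+'.pkl','rb'))
    im=cv2.cvtColor(c['img'],cv2.COLOR_RGB2BGR)[v0:v1,u0:u1]
    im=cv2.resize(im,None,fx=k,fy=k,interpolation=cv2.INTER_CUBIC); im=np.clip(im*1.6,0,255).astype('uint8')
    for u in range((u0+19)//20*20,u1,20):
        cv2.putText(im,str(u),((u-u0)*k,10),0,.35,(0,0,0),1); im[:6,(u-u0)*k]=(0,0,255)
    for v in range((v0+19)//20*20,v1,20):
        cv2.putText(im,str(v),(0,(v-v0)*k),0,.35,(0,0,0),1); im[(v-v0)*k,:6]=(0,0,255)
    cv2.imwrite('pics/'+out+'.png',im)
E
python3 -c "
from h import *
crop('top0',260,140,420,260,5,'top0c')
c,s=pickle.load(open('top0.pkl','rb'));print(p2w(c,[[362,202],[281,204],[340,212],[382,183]],0.06))"
```

```text
[[ 0.51532159 -0.15780313  0.06      ]
 [ 0.50292162  0.07782367  0.06      ]
 [ 0.48393081 -0.09443233  0.06      ]
 [ 0.57369781 -0.2154137   0.06      ]]
```

View pics/top0c.png

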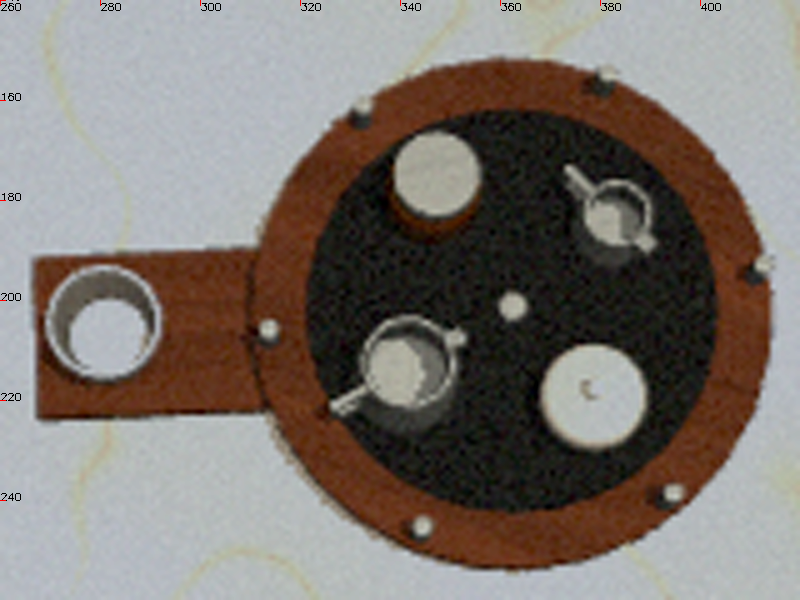

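```bash
cat > m.py <<'E'
from h import *
from scipy.optimize import least_squares
def f(uvc,z,c,o=(260,140),k=5): return p2w(c,[((u+.5)/k-.5+o[0],(v+.5)/k-.5+o[1]) for u,v in uvc],z)[:,:2]
def fitk(K):
    # center + phase with radius 145
    def r(p):
        a=np.arctan2(*(K-p[:2]).T[::-1]); kk=np.round((a-p[2])/(np.pi/3))
        t=p[2]+kk*np.pi/3; return (K-p[:2]-.145*np.c_[np.cos(t),np.sin(t)]).ravel()
    best=min((least_squares(r,[*K.mean(0),p]) for p in np.arange(0,1.05,.15)),key=lambda s:s.cost)
    return best.x,best.fun
E
python3 - <<'E'
from m import *
c,s=pickle.load(open('top0.pkl','rb'))
K=f([(364,103),(607,75),(765,262),(673,493),(423,525),(268,328)],.07,c)
x,r=fitk(K);print(x,np.degrees(x[2]),(r*1000).round(1))
ctr=x[:2]
D=f([(255,312),(772,312),(513,57),(513,570)],.034,c);print('disc',D, (D[0]+D[1])/2,(D[2]+D[3])/2)
L=f([(33,258),(250,248),(37,418),(262,411)],.012,c);print(L)
e=(L[0]+L[2])/2-ctr;print('len',np.hypot(*e),'dir',np.degrees(np.arctan2(e[1],e[0])))
for a,b in((1,0),(3,2)):
    d=L[b]-L[a];print(np.degrees(np.arctan2(d[1],d[0])))
for n,p,z in(('small',(617,212),.082),('large',(408,362),.102),('sugar',(594,396),.08),('jar',(437,174),.1)):
    q=f([p],z,c)[0]-ctr;print(n,q+ctr,np.hypot(*q),np.degrees(np.arctan2(q[1],q[0])))
print('cup',f([(103,323)],.064,c)-ctr)
E
```

```text
[ 0.52274657 -0.1595382   0.68276017] 39.119276126286735 [ 0.6 -0.4 -1.6  0.7  1.  -0.4 -0.3  0.3  0.2 -0.3  0.1  0.2]
disc [[ 0.51676209 -0.00757953]
 [ 0.52512203 -0.31350008]
 [ 0.67746132 -0.15792477]
 [ 0.36727373 -0.16271519]] [ 0.52094206 -0.16053981] [ 0.52236753 -0.16031998]
[[ 0.55101473  0.12781662]
 [ 0.56076558 -0.00285957]
 [ 0.45323373  0.12120663]
 [ 0.46118839 -0.01308089]]
len 0.2847974402135407 dir 94.152452142695
94.26740900298374
93.39001426811365
small [ 0.57115262 -0.21578019] 0.0742044961649554 -49.28225549738418
large [ 0.47583794 -0.09641132] 0.07864745056594419 126.6154805289169
sugar [ 0.46326127 -0.20389878] 0.07420486424645079 -143.2866255187548
jar [ 0.58607745 -0.11070197] 0.07997360913226279 37.63682941856865
cup [[-0.02131061  0.2393437 ]]
```

```bash
python3 - <<'E'
from h import *
s=readout.read_state();w,x,y,z=s['tool_rot'];M=R.from_quat([x,y,z,w]).as_matrix();print(M.round(3))
print(np.degrees(np.arctan2(M[1,2],M[0,2])),np.degrees(s['q']))
C=np.array([.522,-.16])
for t in (-141,-81,-21,39,99,159):
    for a in(t,t+143):
        p=C+.145*np.array([np.cos(np.radians(a)),np.sin(np.radians(a))]);q1=np.degrees(np.arctan2(p[1],p[0]))
        print(t,a,p.round(3),'q1',q1.round(1),'tang',a+90)
E
```

```text
[[-0.001 -0.945  0.326]
 [-0.001  0.326  0.945]
 [-1.     0.    -0.002]]
70.99024616526546 [ 6.40565930e+01  1.58448218e+01  8.62875736e+01  1.41897369e-03
  7.79632612e+01 -6.93393950e+00]
-141 -141 [ 0.409 -0.251] q1 -31.5 tang -51
-141 2 [ 0.667 -0.155] q1 -13.1 tang 92
-81 -81 [ 0.545 -0.303] q1 -29.1 tang 9
-81 62 [ 0.59  -0.032] q1 -3.1 tang 152
-21 -21 [ 0.657 -0.212] q1 -17.9 tang 69
-21 122 [ 0.445 -0.037] q1 -4.8 tang 212
39 39 [ 0.635 -0.069] q1 -6.2 tang 129
39 182 [ 0.377 -0.165] q1 -23.6 tang 272
99 99 [ 0.499 -0.017] q1 -1.9 tang 189
99 242 [ 0.454 -0.288] q1 -32.4 tang 332
159 159 [ 0.387 -0.108] q1 -15.6 tang 249
159 302 [ 0.599 -0.283] q1 -25.3 tang 392
```

Emit:
servo_tool(
  plan=[
    [8,-25,0,-4],
    [15,-55,0,-9],
    [15,-55,0,-9],
    [15,-55,0,-9],
    [15,-55,0,-9],
    [15,-55,0,-9],
    [15,-55,0,-9],
    [15,-55,0,-9],
    [15,-55,0,-9],
    [15,-55,0,-9],
    [15,-55,0,-9],
    [15,-55,0,-9],
    [15,-55,0,-9],
    [15,-55,0,-9],
    [15,-55,0,-5],
    [0,0,0,0],
  ],
  claw=0.42,
)

```text
time: 2.1
position: [0.4057, -0.278, 0.1965]
tool_rot: [0.615, 0.349, 0.615, -0.349]
ft_force: [-0.3, -0.0, 0.7]
finger_gap: 0.036
```

```bash
python3 - <<'E'
from h import *
c=snap('wrist','w1')
s=readout.read_state();w,x,y,z=s['tool_rot'];M=R.from_quat([x,y,z,w]).as_matrix()
print(np.degrees(np.arctan2(M[1,2],M[0,2])),s['position'],np.degrees(s['q']).round(1),c['T_tool_cam'])
T=c['T_tool_cam'];
Rc=M@T[:3,:3];t=s['position']+M@T[:3,3]
Cn=np.array([.522,-.16])
P=[[*(Cn+.145*np.array([np.cos(a),np.sin(a)])),.07] for a in np.radians([-141,-81,159])]
q=(np.array(P)-t)@Rc
print(cv2.projectPoints(q.reshape(-1,1,3),np.zeros(3),np.zeros(3),c['intrinsics'],c['distortion'])[0].reshape(-1,2))
E
```

```text
-59.065392404884165 [ 0.40470619 -0.27559862  0.19638637] [-42.5   8.7  96.6   0.1  74.8  16.6] [[ 8.26762243e-05 -2.77209415e-01  9.60809520e-01 -1.71461697e-01]
 [-1.56286847e-04 -9.60809515e-01 -2.77209401e-01  7.01509112e-02]
 [ 9.99999984e-01 -1.27243264e-04 -1.22760288e-04  5.10170546e-04]
 [ 0.00000000e+00  0.00000000e+00  0.00000000e+00  1.00000000e+00]]
[[293.79888285 198.27022085]
 [454.37961648  71.82286159]
 [106.94222219 124.09046927]]
```

View pics/w1.png

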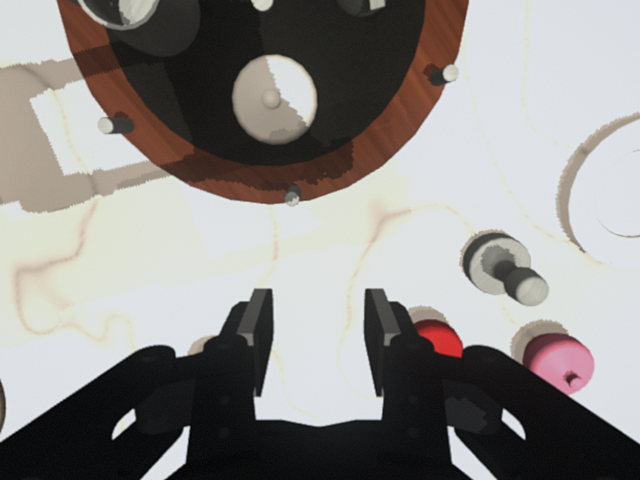

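Emit:
servo_tool(
  plan=[
    [2,22,-20,8],
    [0,0,-40,0],
    [0,0,-40,0],
    [0,0,-25,0],
    [0,0,0,0],
  ],
)

```text
time: 2.78
position: [0.4038, -0.2451, 0.0687]
tool_rot: [0.638, 0.303, 0.641, -0.3]
ft_force: [-0.2, 1.1, 0.1]
finger_gap: 0.0358
```

```bash
python3 - <<'E'
from h import *
c=snap('wrist','w2')
s=readout.read_state();w,x,y,z=s['tool_rot'];M=R.from_quat([x,y,z,w]).as_matrix()
d=s['position'][:2]-[.522,-.16]
print(np.degrees(np.arctan2(M[1,2],M[0,2])),s['position'],s['ft_force'],np.hypot(*d),np.degrees(np.arctan2(d[1],d[0])))
E
```

```text
-50.437512511152214 [ 0.40459629 -0.24583534  0.06972433] [-0.42622625  0.82884027  0.67128547] 0.14543498934641844 -143.82899019073128
```

View pics/w2.png

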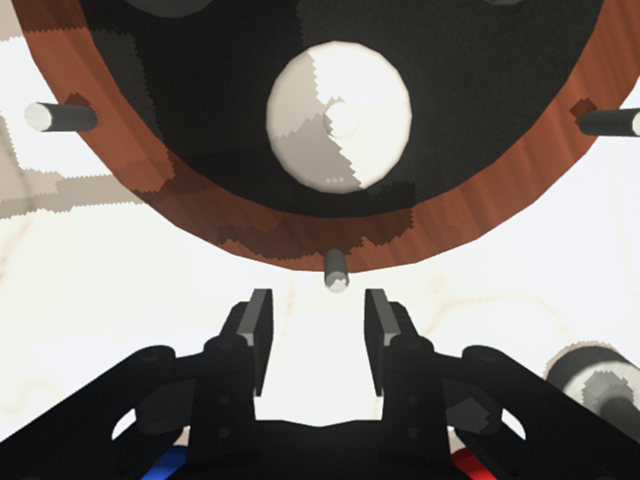

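Emit:
servo_tool(
  plan=[
    [2,-7,0,0],
    [0,0,-10,0],
    [0,0,-9,0],
    [0,0,0,0],
  ],
)

```text
time: 3.32
position: [0.4087, -0.2544, 0.0528]
tool_rot: [0.641, 0.302, 0.638, -0.3]
ft_force: [0.3, -0.7, -0.0]
finger_gap: 0.0356
```

```bash
cat > arc.py <<'E'
from h import *
import sys
def st():
    s=readout.read_state();w,x,y,z=s['tool_rot'];M=R.from_quat([x,y,z,w]).as_matrix()
    d=s['position'][:2]-[.522,-.16]
    print('jaw',np.degrees(np.arctan2(M[1,2],M[0,2])).round(1),s['position'].round(4),s['ft_force'].round(1),'r',np.hypot(*d).round(4),'th',np.degrees(np.arctan2(d[1],d[0])).round(2),'t',s['time'],'q6',np.degrees(s['q'][5]).round(0),s['finger_gap'])
    return s['position'],np.degrees(np.arctan2(d[1],d[0]))
E
python3 - <<'E'
from arc import *
p,th=st(); C=np.array([.522,-.16])
c=snap('wrist','w3')
for step,n in((4,20),):
  prev=p[:2]
  for i in range(1,n+1):
    a=np.radians(th+(2*i if i<3 else 4+ step*(i-2)));q=C+.148*np.array([np.cos(a),np.sin(a)]);print((1000*(q-prev)).round(1),np.degrees(a).round(1));prev=q
E
```

```text
jaw -50.4 [ 0.4087 -0.2544  0.0528] [ 0.3 -0.7 -0. ] r 0.1475 th -140.18 t 3.325 q6 10.0 0.03561479237905876
[ 3.  -4.3] -138.2
[ 3.5 -3.8] -136.2
[ 7.4 -7.2] -132.2
[ 7.9 -6.7] -128.2
[ 8.3 -6.1] -124.2
[ 8.7 -5.5] -120.2
[ 9.1 -4.9] -116.2
[ 9.4 -4.2] -112.2
[ 9.7 -3.6] -108.2
[ 9.9 -2.9] -104.2
[10.1 -2.2] -100.2
[10.2 -1.5] -96.2
[10.3 -0.8] -92.2
[10.3 -0. ] -88.2
[10.3  0.7] -84.2
[10.2  1.4] -80.2
[10.1  2.1] -76.2
[9.9 2.8] -72.2
[9.7 3.5] -68.2
[9.5 4.2] -64.2
```

View pics/w3.png

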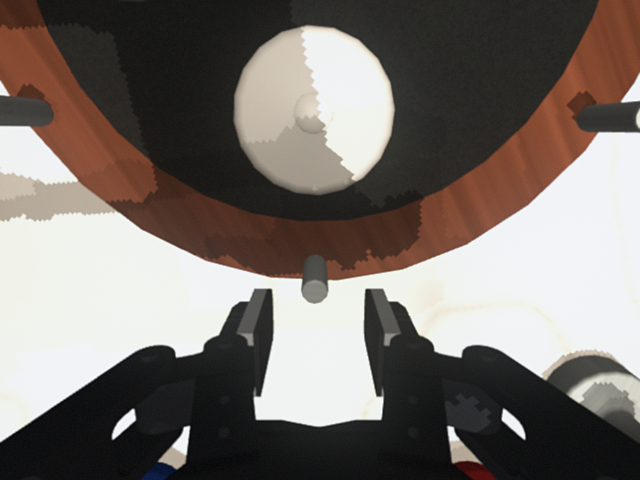

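Emit:
servo_tool(
  plan=[
    [0,0,0,0],
    [3,-4,0,2],
    [3,-4,0,2],
    [5,-6,0,3],
    [8,-7,0,4],
    [8,-6,0,4],
    [9,-6,0,4],
    [9,-5,0,4],
    [0,0,0,0],
  ],
  claw=0.25,
)

```text
time: 4.5
position: [0.4579, -0.2968, 0.0545]
tool_rot: [0.692, 0.16, 0.686, -0.16]
ft_force: [-0.4, -0.3, -0.1]
finger_gap: 0.0214
```

```bash
cat > nx.py <<'E'
from arc import *
def nx(n,step=4,r0=.147):
  p,th=st(); C=np.array([.522,-.16]); prev=p[:2]
  for i in range(1,n+1):
    a=np.radians(th+step*i);q=C+r0*np.array([np.cos(a),np.sin(a)]);print((1000*(q-prev)).round(1),np.degrees(a).round(1),end=';');prev=q
E
python3 - <<'E'
from nx import *
nx(14); snap('wrist','w4')
E
```

```text
jaw -26.2 [ 0.4579 -0.2968  0.0545] [-0.4 -0.3 -0.1] r 0.1511 th -115.11 t 4.5 q6 -15.0 0.02143513431995416
[11.2 -0.3] -111.1;[ 9.7 -3.4] -107.1;[ 9.9 -2.7] -103.1;[10.1 -2. ] -99.1;[10.2 -1.3] -95.1;[10.2 -0.6] -91.1;[10.3  0.2] -87.1;[10.2  0.9] -83.1;[10.1  1.6] -79.1;[10.   2.3] -75.1;[9.8 3. ] -71.1;[9.6 3.7] -67.1;[9.3 4.3] -63.1;[9. 5.] -59.1;
```

View pics/w4.png

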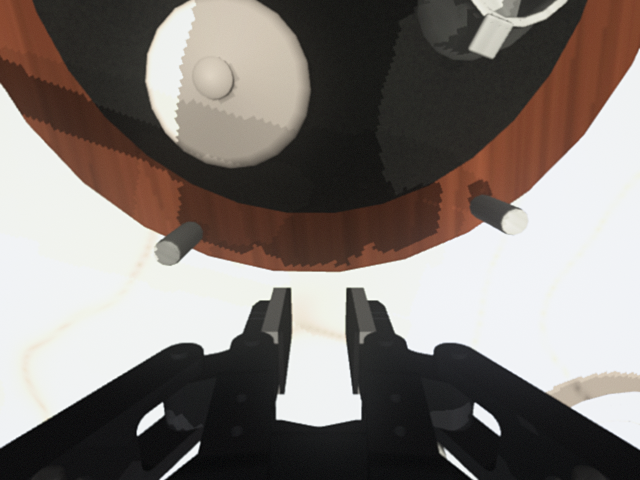

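```bash
cat >> h.py <<'E'
def wcam(c,s):
    w,x,y,z=s['tool_rot'];M=R.from_quat([x,y,z,w]).as_matrix();T=c['T_tool_cam']
    return M@T[:3,:3],s['position']+M@T[:3,3]
def wproj(c,s,P):
    Rc,t=wcam(c,s);q=(np.array(P,float)-t)@Rc
    return cv2.projectPoints(q.reshape(-1,1,3),np.zeros(3),np.zeros(3),c['intrinsics'],c['distortion'])[0].reshape(-1,2)
def wp2w(c,s,uv,z):
    Rc,t=wcam(c,s);p=cv2.undistortPoints(np.array(uv,float).reshape(-1,1,2),c['intrinsics'],c['distortion']).reshape(-1,2)
    d=np.c_[p,np.ones(len(p))]@Rc.T;return t+(z-t[2])/d[:,2:3]*d
E
python3 - <<'E'
from h import *
C=np.array([.522,-.16])
for tag,pts in(('w3',[(315,292)]),('w4',[(167,254),(515,221)])):
    c,s=pickle.load(open(tag+'.pkl','rb'))
    k=wp2w(c,s,pts,.07);d=k[:,:2]-C;print(tag,k,np.hypot(*d.T),np.degrees(np.arctan2(d[:,1],d[:,0])))
    print('tcp',wproj(c,s,[s['position'],s['position']+[0,0,.019]]))
    for u,v in [(282,340),(258,330),(315,292),(167,254),(360,340)]: print((u,v),c['depth'][v,u])
E
```

```text
w3 [[ 0.40947061 -0.25255104  0.07      ]] [0.14570023] [-140.5640337]
tcp [[317.27119258 280.65660351]
 [317.29551632 297.59426396]]
(282, 340) 0.25170276
(258, 330) 0.11832695
(315, 292) 0.1670576
(167, 254) 0.23545395
(360, 340) 0.25163558
w4 [[ 0.40958574 -0.2527669   0.07      ]
 [ 0.54439802 -0.30360609  0.07      ]] [0.14574863 0.14534229] [-140.46974526  -81.1350879 ]
tcp [[317.55321357 280.32325197]
 [317.83880009 297.2539555 ]]
(282, 340) 0.119036384
(258, 330) 0.12638284
(315, 292) 0.24523765
(167, 254) 0.1640063
(360, 340) 0.11769009
```

```bash
python3 - <<'E'
from h import *
for tag in('w3','w4'):
    c,s=pickle.load(open(tag+'.pkl','rb'));D=c['depth']
    for v in (286,289,292,296,300,310,330,350): print(tag,v,[round(float(D[v,u]),3) for u in range(236,400,8)])
E
```

```text
w3 286 [0.241, 0.242, 0.242, 0.243, 0.242, 0.242, 0.242, 0.243, 0.242, 0.167, 0.168, 0.168, 0.241, 0.242, 0.242, 0.241, 0.242, 0.242, 0.244, 0.242, 0.242]
w3 289 [0.242, 0.242, 0.243, 0.147, 0.147, 0.243, 0.242, 0.243, 0.243, 0.167, 0.167, 0.167, 0.243, 0.242, 0.243, 0.242, 0.243, 0.148, 0.149, 0.241, 0.242]
w3 292 [0.243, 0.244, 0.244, 0.145, 0.146, 0.243, 0.242, 0.243, 0.244, 0.166, 0.168, 0.166, 0.243, 0.242, 0.242, 0.243, 0.243, 0.145, 0.145, 0.243, 0.243]
w3 296 [0.244, 0.244, 0.142, 0.142, 0.144, 0.243, 0.244, 0.243, 0.244, 0.168, 0.168, 0.169, 0.245, 0.245, 0.244, 0.245, 0.244, 0.142, 0.141, 0.244, 0.244]
w3 300 [0.244, 0.244, 0.138, 0.138, 0.139, 0.244, 0.245, 0.244, 0.245, 0.168, 0.168, 0.245, 0.244, 0.244, 0.244, 0.244, 0.244, 0.138, 0.138, 0.245, 0.244]
w3 310 [0.141, 0.139, 0.13, 0.131, 0.14, 0.247, 0.246, 0.247, 0.247, 0.245, 0.247, 0.246, 0.247, 0.247, 0.247, 0.247, 0.155, 0.131, 0.132, 0.13, 0.139]
w3 330 [0.126, 0.118, 0.118, 0.121, 0.138, 0.25, 0.25, 0.251, 0.251, 0.25, 0.25, 0.25, 0.25, 0.251, 0.251, 0.251, 0.155, 0.132, 0.118, 0.118, 0.118]
w3 350 [0.106, 0.106, 0.
[... 666 characters left out ...]
0.246, 0.246, 0.246, 0.247, 0.245, 0.141, 0.141, 0.143, 0.246, 0.245, 0.246, 0.246]
w4 300 [0.246, 0.245, 0.245, 0.148, 0.149, 0.139, 0.139, 0.246, 0.247, 0.246, 0.245, 0.247, 0.246, 0.247, 0.143, 0.138, 0.138, 0.149, 0.247, 0.247, 0.246]
w4 310 [0.248, 0.248, 0.14, 0.139, 0.131, 0.131, 0.131, 0.249, 0.248, 0.248, 0.248, 0.249, 0.248, 0.248, 0.142, 0.131, 0.131, 0.14, 0.14, 0.248, 0.248]
w4 330 [0.252, 0.125, 0.126, 0.126, 0.118, 0.117, 0.122, 0.159, 0.252, 0.253, 0.252, 0.252, 0.253, 0.254, 0.142, 0.117, 0.119, 0.118, 0.126, 0.125, 0.252]
w4 350 [0.106, 0.106, 0.106, 0.105, 0.106, 0.114, 0.121, 0.257, 0.256, 0.257, 0.256, 0.256, 0.256, 0.255, 0.142, 0.119, 0.105, 0.106, 0.106, 0.106, 0.105]
```

```bash
python3 - <<'E'
from h import *
for tag in('w3','w4'):
    c,s=pickle.load(open(tag+'.pkl','rb'));D=c['depth'];Rc,t=wcam(c,s)
    v,u=np.mgrid[270:470,150:480];d=D[270:470,150:480];ok=(d>.05)&(d<.2)
    p=cv2.undistortPoints(np.c_[u[ok],v[ok]].astype(float).reshape(-1,1,2),c['intrinsics'],c['distortion']).reshape(-1,2)
    P=t+(np.c_[p,np.ones(len(p))]*d[ok][:,None])@Rc.T
    i=np.argsort(P[:,2])[:40]; print(tag,P[i[::8]].round(4),s['position'],np.c_[u[ok],v[ok]][i[::8]])
    w,x,y,z=s['tool_rot'];M=R.from_quat([x,y,z,w]).as_matrix()
    L=(P-s['position'])@M; print('tool-frame min/max of low points',L[(L[:,0]>-.05)].min(0),L.max(0), L[i[::8]].round(4))
E
```

```text
w3 [[ 0.4129 -0.2572  0.0423]
 [ 0.4147 -0.2548  0.0503]
 [ 0.4137 -0.2562  0.0525]
 [ 0.4137 -0.2562  0.0539]
 [ 0.4146 -0.2542  0.055 ]] [ 0.40874308 -0.25442018  0.05284251] [[327 270]
 [326 270]
 [327 275]
 [327 276]
 [325 273]]
tool-frame min/max of low points [-0.04999335 -0.01152464 -0.03086546] [0.0105224  0.02075957 0.04516064] [[ 0.0105  0.0014  0.0048]
 [ 0.0026  0.0043  0.0041]
 [ 0.0003  0.0027  0.0046]
 [-0.001   0.0027  0.0045]
 [-0.0021  0.0047  0.0036]]
w4 [[ 0.4457 -0.2979  0.0832]
 [ 0.4641 -0.3088  0.0837]
 [ 0.465  -0.3068  0.0845]
 [ 0.4715 -0.2938  0.0851]
 [ 0.4736 -0.2938  0.0854]] [ 0.45787701 -0.29684549  0.05450311] [[292 322]
 [345 326]
 [345 322]
 [346 289]
 [351 287]]
tool-frame min/max of low points [-0.04999765 -0.01130283 -0.0238978 ] [-0.02883568  0.02067747  0.04458346] [[-0.0288 -0.0063 -0.0102]
 [-0.0291 -0.0079  0.0111]
 [-0.0299 -0.0057  0.011 ]
 [-0.0304  0.0088  0.0111]
 [-0.0307  0.0098  0.013 ]]
```

```bash
python3 - <<'E'
from h import *
c,s=pickle.load(open('w4.pkl','rb'));D=c['depth'];Rc,t=wcam(c,s)
w,x,y,z=s['tool_rot'];M=R.from_quat([x,y,z,w]).as_matrix()
for uv in [(320,425),(320,440),(320,470),(282,292),(282,320),(282,360),(282,390),(270,330),(240,345),(180,355),(150,430),(60,450),(250,400)]:
    p=cv2.undistortPoints(np.array(uv,float).reshape(-1,1,2),c['intrinsics'],c['distortion']).reshape(2)
    P=t+Rc@(np.array([*p,1])*D[uv[1],uv[0]]); print(uv,D[uv[1],uv[0]].round(3),((P-s['position'])@M*1000).round(0))
import os
crop('w4',220,260,420,410,4,'w4c')
E
```

```text
(320, 425) 0.272 [  54. -129.    1.]
(320, 440) 0.076 [-109.   11.    1.]
(320, 470) 0.069 [-116.   12.    1.]
(282, 292) 0.145 [-37.  11. -13.]
(282, 320) 0.124 [-60.  11. -11.]
(282, 360) 0.12 [-67.   1. -11.]
(282, 390) 0.123 [-66. -10. -11.]
(270, 330) 0.119 [-65.  10. -14.]
(240, 345) 0.108 [-76.  12. -21.]
(180, 355) 0.103 [-81.  12. -36.]
(150, 430) 0.104 [-85.  -7. -44.]
(60, 450) 0.075 [-111.   11.  -48.]
(250, 400) 0.08 [-104.   16.  -14.]
```

View pics/w4c.png

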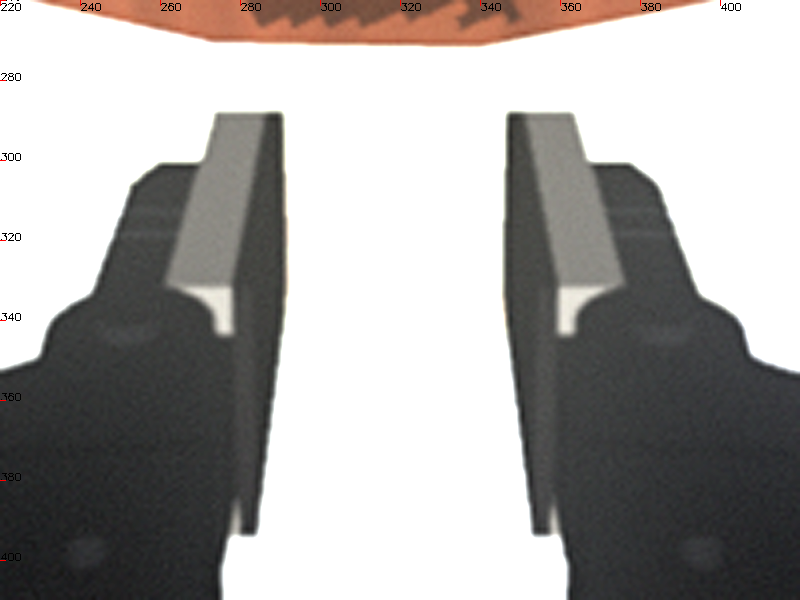

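```bash
python3 - <<'E'
from h import *
c=snap('scene','s1');s=readout.read_state()
crop('s1',230,190,430,340,4,'s1c');print(w2p(c,[s['position'],s['position']+[0,0,.029]]))
E
```

```text
[[267.94356706 331.68408666]
 [266.78395024 326.14662532]]
```

View pics/s1c.png

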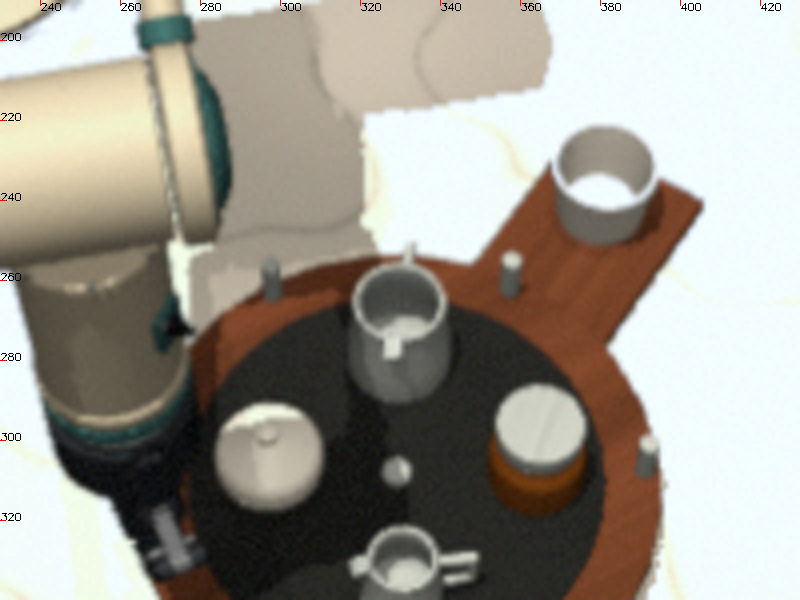

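```bash
python3 - <<'E'
from h import *
c,s=pickle.load(open('s1.pkl','rb'));w,x,y,z=s['tool_rot'];M=R.from_quat([x,y,z,w]).as_matrix()
im=cv2.resize(cv2.cvtColor(c['img'],cv2.COLOR_RGB2BGR)[280:370,225:345],None,fx=6,fy=6,interpolation=cv2.INTER_CUBIC)
im=np.clip(im*2.,0,255).astype('uint8')
for zz,col in((0,(0,0,255)),(-.03,(0,255,0))):
  for sg in(-1,1):
    q=[M@np.array([zz,yy,sg*jz])+s['position'] for yy,jz in((.011,.0107),(-.011,.0107),(-.011,.017),(.011,.017))]
    px=((w2p(c,q)-[225,280]+.5)*6).astype(int);cv2.polylines(im,[px.reshape(-1,1,2)],True,col,1)
cv2.imwrite('pics/s1d.png',im)
E
```

```text
(no output)
```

View pics/s1d.png

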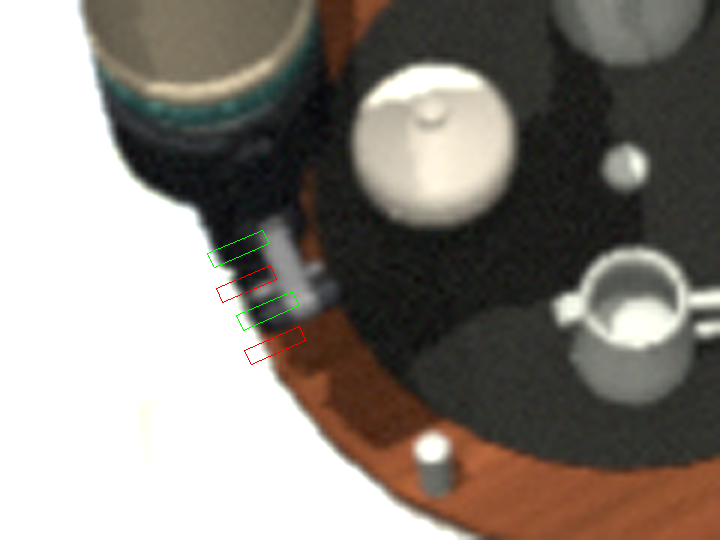

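Emit:
servo_tool(
  plan=[
    [-16,12,3,-8],
    [-16,14,0,-8],
    [-15,15,0,-8],
    [0,0,0,0],
  ],
  claw=0.42,
)

```text
time: 5.1
position: [0.4068, -0.2529, 0.0572]
tool_rot: [0.64, 0.305, 0.636, -0.304]
ft_force: [0.9, -0.3, 0.4]
finger_gap: 0.0358
```

```bash
python3 -c "
from arc import *
st()"
```

```text
jaw -51.0 [ 0.4068 -0.2529  0.0572] [ 0.9 -0.3  0.4] r 0.148 th -141.13 t 5.1 q6 11.0 0.03575568332151517
```

Emit:
servo_tool(
  plan=[
    [0,0,-7,0],
    [0,0,-7,0],
    [0,0,-6,0],
    [0,0,0,0],
  ],
)

```text
time: 5.6
position: [0.4087, -0.2549, 0.0357]
tool_rot: [0.642, 0.303, 0.636, -0.303]
ft_force: [-0.4, 0.2, -0.1]
finger_gap: 0.0357
```

```bash
python3 -c "
from arc import *
st(); snap('wrist','w5'); snap('scene','s2'); crop('s2',220,240,340,330,6,'s2c');crop('w5',220,230,420,380,4,'w5c')
c,s=pickle.load(open('w5.pkl','rb'));print([c['depth'][290,u].round(3) for u in range(240,400,8)])"
```

```text
jaw -50.8 [ 0.4087 -0.2549  0.0357] [-0.4  0.2 -0.1] r 0.1478 th -140.06 t 5.6 q6 10.0 0.0357237493092303
[np.float32(0.223), np.float32(0.224), np.float32(0.146), np.float32(0.148), np.float32(0.153), np.float32(0.188), np.float32(0.188), np.float32(0.187), np.float32(0.157), np.float32(0.153), np.float32(0.157), np.float32(0.0), np.float32(0.188), np.float32(0.186), np.float32(0.189), np.float32(0.225), np.float32(0.146), np.float32(0.147), np.float32(0.224), np.float32(0.225)]
```

View pics/w5c.png

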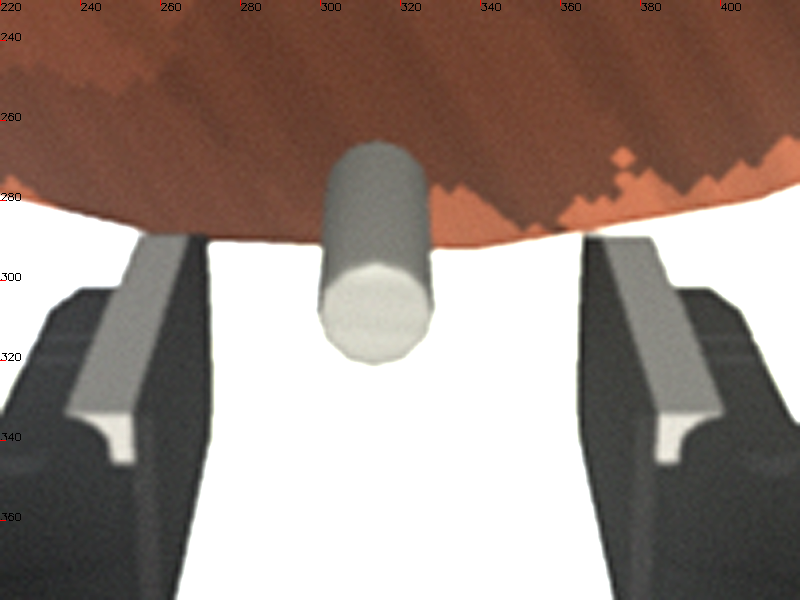

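View pics/s2c.png

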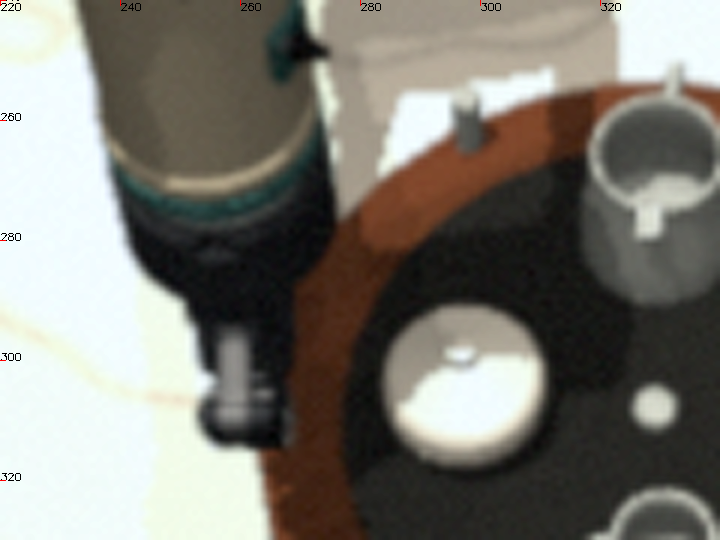

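Emit:
servo_tool(
  plan=[
    [0,0,-6,0],
    [0,0,-6,0],
    [0,0,-5,0],
    [0,0,0,0],
  ],
)

```text
time: 6.2
position: [0.4091, -0.2552, 0.0182]
tool_rot: [0.642, 0.303, 0.635, -0.304]
ft_force: [-0.0, 0.7, 0.5]
finger_gap: 0.0356
```

```bash
python3 -c "
from arc import *
st(); snap('wrist','w6'); crop('w6',220,230,420,380,4,'w6c')
c,s=pickle.load(open('w6.pkl','rb'));D=c['depth']
for v in (270,280,287,290,294):print(v,[D[v,u].round(3) for u in range(240,400,8)])" | sed 's/np.float32//g'
```

```text
jaw -50.8 [ 0.4091 -0.2552  0.0182] [-0.   0.7  0.5] r 0.1477 th -139.85 t 6.2 q6 10.0 0.035639736658128154
270 [(0.164), (0.165), (0.165), (0.165), (0.166), (0.166), (0.166), (0.166), (0.166), (0.167), (0.167), (0.166), (0.167), (0.166), (0.166), (0.167), (0.166), (0.166), (0.167), (0.167)]
280 [(0.167), (0.166), (0.168), (0.167), (0.167), (0.168), (0.167), (0.166), (0.168), (0.164), (0.167), (0.167), (0.167), (0.167), (0.167), (0.168), (0.167), (0.168), (0.167), (0.168)]
287 [(0.167), (0.168), (0.168), (0.169), (0.169), (0.169), (0.168), (0.168), (0.161), (0.157), (0.159), (0.169), (0.167), (0.169), (0.168), (0.169), (0.169), (0.168), (0.168), (0.169)]
290 [(0.169), (0.169), (0.147), (0.147), (0.151), (0.169), (0.168), (0.168), (0.158), (0.154), (0.157), (0.168), (0.168), (0.169), (0.168), (0.17), (0.148), (0.148), (0.17), (0.168)]
294 [(0.169), (0.169), (0.144), (0.143), (0.151), (0.169), (0.169), (0.169), (0.151), (0.151), (0.153), (0.169), (0.169), (0.17), (0.169), (0.17), (0.143), (0.143), (0.144), (0.169)]
```

View pics/w6c.png

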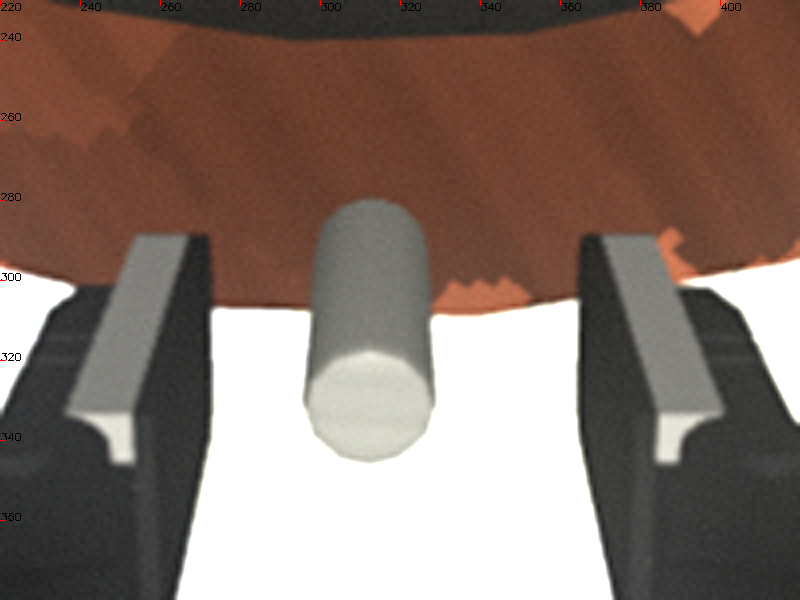

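Emit:
servo_tool(
  plan=[
    [0,0,0,0],
    [3,-4,0,2],
    [3,-4,0,2],
    [5,-5,0,3],
    [8,-6,0,4],
    [0,0,0,0],
  ],
  claw=0.25,
)

```text
time: 7.0
position: [0.4276, -0.2735, 0.0189]
tool_rot: [0.668, 0.239, 0.663, -0.238]
ft_force: [0.1, -0.1, -0.0]
finger_gap: 0.0213
```

```bash
python3 -c "
from nx import *
nx(14); snap('wrist','w7')"
```

```text
jaw -39.5 [ 0.4276 -0.2735  0.0189] [ 0.1 -0.1 -0. ] r 0.1477 th -129.74 t 7.0 q6 -1.0 0.021311759784298407
[ 8.5 -5.8] -125.7;[ 8.5 -5.7] -121.7;[ 8.9 -5.1] -117.7;[ 9.2 -4.5] -113.7;[ 9.5 -3.8] -109.7;[ 9.8 -3.1] -105.7;[10.  -2.4] -101.7;[10.1 -1.7] -97.7;[10.2 -1. ] -93.7;[10.3 -0.3] -89.7;[10.3  0.4] -85.7;[10.2  1.1] -81.7;[10.1  1.8] -77.7;[9.9 2.5] -73.7;
```

View pics/w7.png

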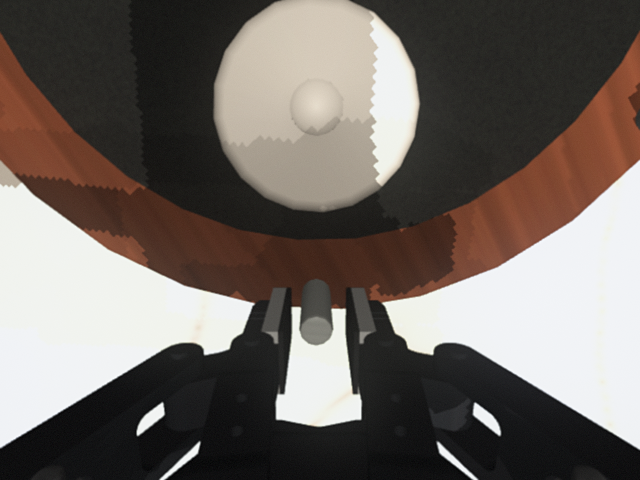

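Works: the knob is between the pads and has travelled with them. Continuing the arc.

Emit:
servo_tool(
  plan=[
    [6,-4,0,3],
    [9,-6,0,4],
    [9,-5,0,4],
    [9,-4,0,4],
    [9,-4,0,4],
    [10,-3,0,4],
    [10,-2,0,4],
    [10,-2,0,4],
    [10,-1,0,4],
    [10,0,0,4],
    [0,0,0,0],
  ],
)

```text
time: 8.43
position: [0.5117, -0.2995, 0.0182]
tool_rot: [0.704, 0.0, 0.71, 0.003]
ft_force: [-0.9, -0.6, -0.1]
finger_gap: 0.0211
```

```bash
python3 -c "
from nx import *
nx(14); snap('wrist','w8')"
```

```text
jaw 0.2 [ 0.5117 -0.2995  0.0182] [-0.9 -0.6 -0.1] r 0.1399 th -94.24 t 8.425 q6 -37.0 0.021141665428046064
[ 9.7 -7.5] -90.2;[10.3  0.3] -86.2;[10.2  1. ] -82.2;[10.1  1.7] -78.2;[10.   2.4] -74.2;[9.8 3.1] -70.2;[9.5 3.8] -66.2;[9.2 4.5] -62.2;[8.9 5.1] -58.2;[8.5 5.7] -54.2;[8.1 6.3] -50.2;[7.7 6.8] -46.2;[7.2 7.4] -42.2;[6.6 7.8] -38.2;
```

View pics/w8.png

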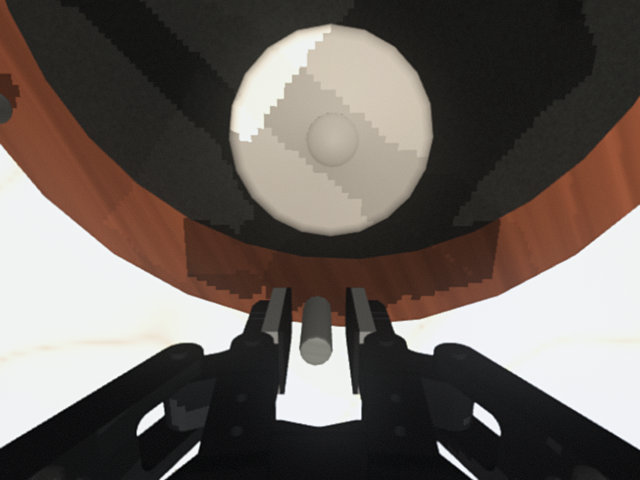

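Emit:
servo_tool(
  plan=[
    [6,-5,0,0],
    [10,-3,0,4],
    [10,1,0,4],
    [10,1,0,4],
    [10,2,0,4],
    [10,3,0,4],
    [10,4,0,4],
    [9,4,0,4],
    [9,5,0,4],
    [0,0,0,0],
  ],
)

```text
time: 9.72
position: [0.5931, -0.2892, 0.0178]
tool_rot: [0.673, -0.197, 0.685, 0.199]
ft_force: [0.2, -0.2, -0.3]
finger_gap: 0.0216
```

```bash
python3 -c "
from nx import *
nx(14); snap('wrist','w9')"
```

```text
jaw 32.5 [ 0.5931 -0.2892  0.0178] [ 0.2 -0.2 -0.3] r 0.1474 th -61.16 t 9.725 q6 -64.0 0.021644481680531714
[8.6 5.6] -57.2;[8.4 5.9] -53.2;[8.  6.4] -49.2;[7.5 7. ] -45.2;[7.  7.5] -41.2;[6.5 8. ] -37.2;[5.9 8.4] -33.2;[5.3 8.8] -29.2;[4.7 9.1] -25.2;[4.  9.4] -21.2;[3.4 9.7] -17.2;[2.7 9.9] -13.2;[ 2.  10.1] -9.2;[ 1.3 10.2] -5.2;
```

View pics/w9.png

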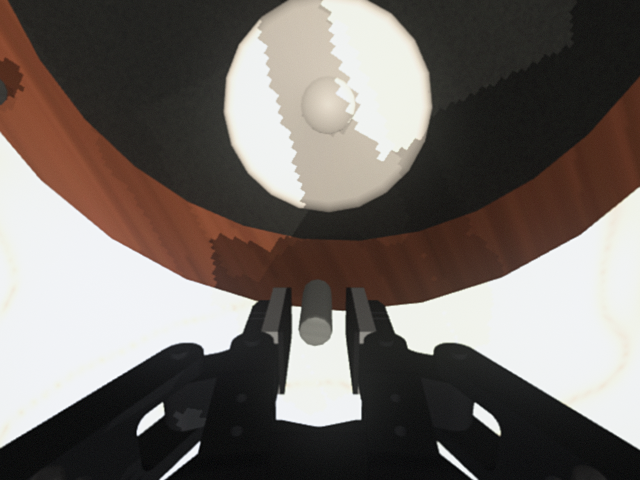

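Emit:
servo_tool(
  plan=[
    [6,4,0,1],
    [9,6,0,3],
    [8,7,0,4],
    [8,7,0,4],
    [7,7,0,4],
    [7,8,0,4],
    [6,8,0,4],
    [6,9,0,4],
    [5,9,0,4],
    [4,9,0,4],
    [0,0,0,0],
  ],
)

```text
time: 11.15
position: [0.662, -0.2105, 0.0172]
tool_rot: [0.571, -0.408, 0.585, 0.406]
ft_force: [0.2, -0.3, 0.5]
finger_gap: 0.0214
```

```bash
python3 -c "
from nx import *
nx(9); snap('wrist','w10'); snap('top','t2'); crop('t2',260,140,420,260,5,'t2c')"
```

```text
jaw 70.3 [ 0.662  -0.2105  0.0172] [ 0.2 -0.3  0.5] r 0.1488 th -19.84 t 11.15 q6 -93.0 0.02144016781320929
[ 1.4 10.4] -15.8;[ 2.5 10. ] -11.8;[ 1.8 10.1] -7.8;[ 1.  10.2] -3.8;[ 0.3 10.3] 0.2;[-0.4 10.3] 4.2;[-1.1 10.2] 8.2;[-1.8 10.1] 12.2;[-2.5  9.9] 16.2;
```

View pics/w10.png

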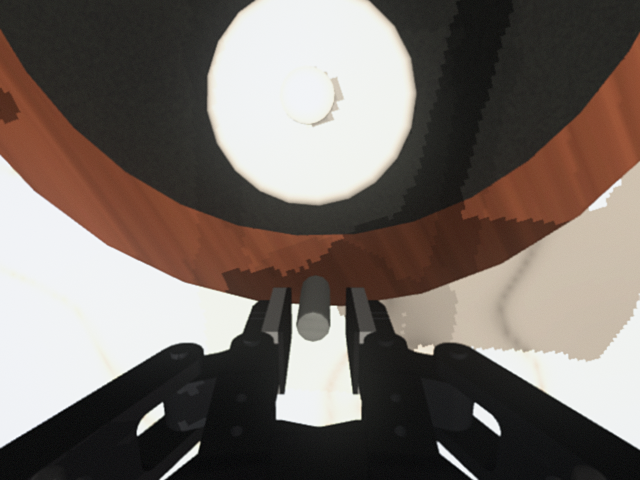

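View pics/t2c.png

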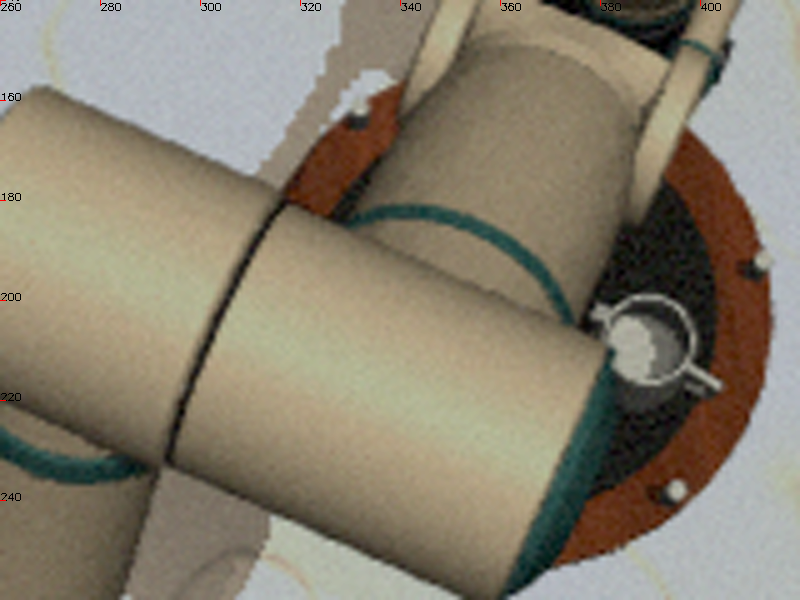

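```bash
python3 -c "
from m import *
C=np.array([.522,-.16])
c,s=pickle.load(open('w10.pkl','rb'));k=wp2w(c,s,[(313,327)],.07)[0,:2]-C;print(np.hypot(*k),np.degrees(np.arctan2(k[1],k[0])))
c,s=pickle.load(open('t2.pkl','rb'))
k=f([(765,262),(677,490),(359,112)],.07,c)-C;print(np.hypot(*k.T),np.degrees(np.arctan2(k[:,1],k[:,0])))
"
```

```text
0.14464148000885904 -20.334928173823446
[0.14527433 0.14423305 0.14359924] [ -80.18573272 -139.8522247    41.05980138]
```

Emit:
servo_tool(
  plan=[
    [2,8,0,2],
    [2,10,0,4],
    [2,10,0,4],
    [1,10,0,4],
    [0,6,0,3],
    [0,3,0,2],
    [0,0,0,0],
  ],
)

```text
time: 12.12
position: [0.6695, -0.1643, 0.0175]
tool_rot: [0.493, -0.503, 0.507, 0.497]
ft_force: [-0.5, -0.3, -0.4]
finger_gap: 0.0215
```

```bash
python3 -c "
from nx import *
nx(3); snap('wrist','w11'); crop('w11',220,230,420,380,4,'w11c'); snap('top','t3'); crop('t3',260,140,420,260,5,'t3c')"
```

```text
jaw 90.0 [ 0.6695 -0.1643  0.0175] [-0.5 -0.3 -0.4] r 0.1476 th -1.66 t 12.125 q6 -108.0 0.021484350145335354
[-0.6 10.3] 2.3;[-0.8 10.2] 6.3;[-1.5 10.2] 10.3;
```

View pics/w11c.png

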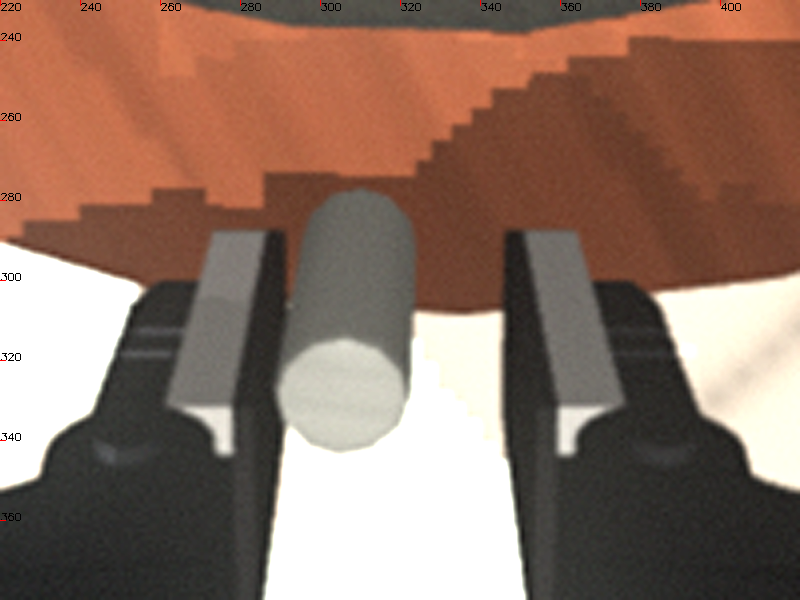

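View pics/t3c.png

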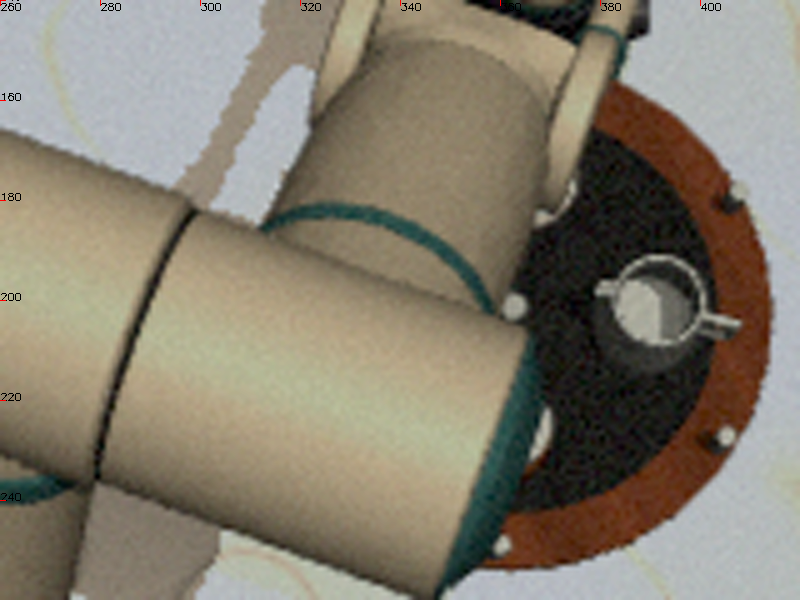

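```bash
python3 -c "
from m import *
C=np.array([.522,-.16])
c,s=pickle.load(open('w11.pkl','rb'));k=wp2w(c,s,[(305.5,328)],.07)[0,:2]-C;print(np.hypot(*k),np.degrees(np.arctan2(k[1],k[0])))
c,s=pickle.load(open('t3.pkl','rb'))
k=f([(740,190),(727,436),(503,545)],.07,c)-C;print(np.hypot(*k.T),np.degrees(np.arctan2(k[:,1],k[:,0])))
k=f([(658,302)],.102,c)-C;print(np.hypot(*k.T),np.degrees(np.arctan2(k[:,1],k[:,0])))
"
```

```text
0.14384087991525496 -3.1993715224275387
[0.14512606 0.14442657 0.14484683] [ -62.36578438 -122.7494714   177.6332714 ]
[0.07755396] [-95.69264791]
```

Emit:
servo_tool(
  plan=[
    [0,4,0,2],
    [0,4,0,2],
    [0,4,0,1],
    [0,0,0,0],
  ],
)

```text
time: 12.72
position: [0.6694, -0.1525, 0.0175]
tool_rot: [-0.47, 0.526, -0.483, -0.519]
ft_force: [-0.8, -0.6, 0.8]
finger_gap: 0.0212
```

```bash
python3 -c "
from nx import *
nx(1); snap('top','t4'); crop('t4',260,140,420,260,5,'t4c')"
```

```text
jaw 95.3 [ 0.6694 -0.1525  0.0175] [-0.8 -0.6  0.8] r 0.1476 th 2.91 t 12.725 q6 -113.0 0.021215336657858366
[-1.5 10.2] 6.9;
```

View pics/t4c.png

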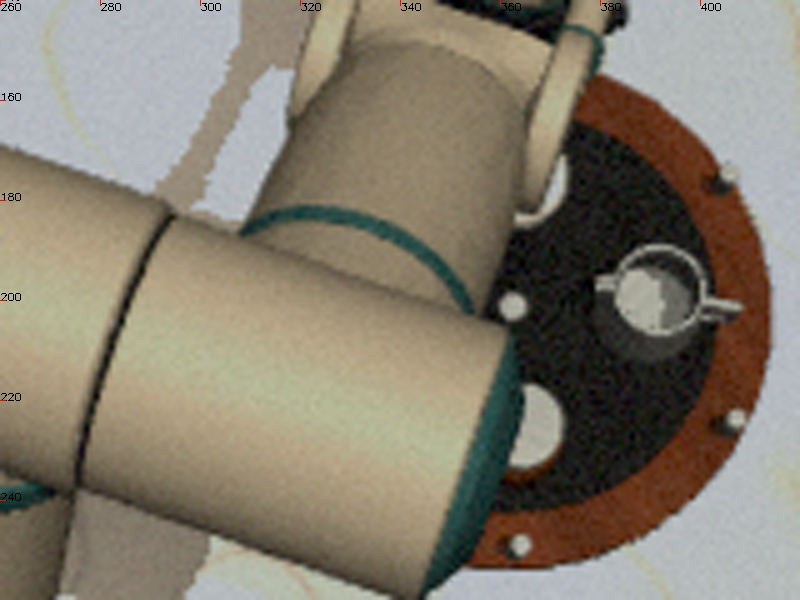

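```bash
python3 -c "
from m import *
C=np.array([.522,-.16])
c,s=pickle.load(open('t4.pkl','rb'))
k=f([(729,175),(737,418),(521,545)],.07,c)-C;print(np.hypot(*k.T),np.degrees(np.arctan2(k[:,1],k[:,0])))
k=f([(660,290)],.102,c)-C;print(np.hypot(*k.T),np.degrees(np.arctan2(k[:,1],k[:,0])))
"
```

```text
[0.1439317  0.14397042 0.14450028] [ -58.06515139 -117.9530335  -178.30219529]
[0.07825732] [-90.52197464]
```

Emit:
servo_tool(
  plan=[
    [0,0,0,0],
    [0,0,0,0],
    [0,0,10,0],
    [0,0,25,0],
    [0,0,40,0],
    [0,0,50,0],
    [0,0,50,0],
    [0,-30,20,0],
    [-10,-50,0,0],
    [-20,-55,0,0],
    [-25,-55,0,0],
    [-30,-50,0,0],
    [-35,-45,0,0],
    [-35,-45,0,0],
    [-35,-45,0,0],
    [-20,-20,0,0],
    [0,0,0,0],
  ],
  claw=0.42,
)

```text
time: 14.9
position: [0.4518, -0.5593, 0.2314]
tool_rot: [-0.47, 0.532, -0.482, -0.514]
ft_force: [-0.4, 0.5, 0.3]
finger_gap: 0.0355
```

```bash
python3 -c "
from nx import *
nx(1); snap('top','t5'); crop('t5',260,140,420,260,5,'t5c')"
```

```text
jaw 95.4 [ 0.4518 -0.5593  0.2314] [-0.4  0.5  0.3] r 0.4055 th -99.98 t 14.9 q6 -152.0 0.0354519850315639
[ 54.9 253.1] -96.0;
```

View pics/t5c.png

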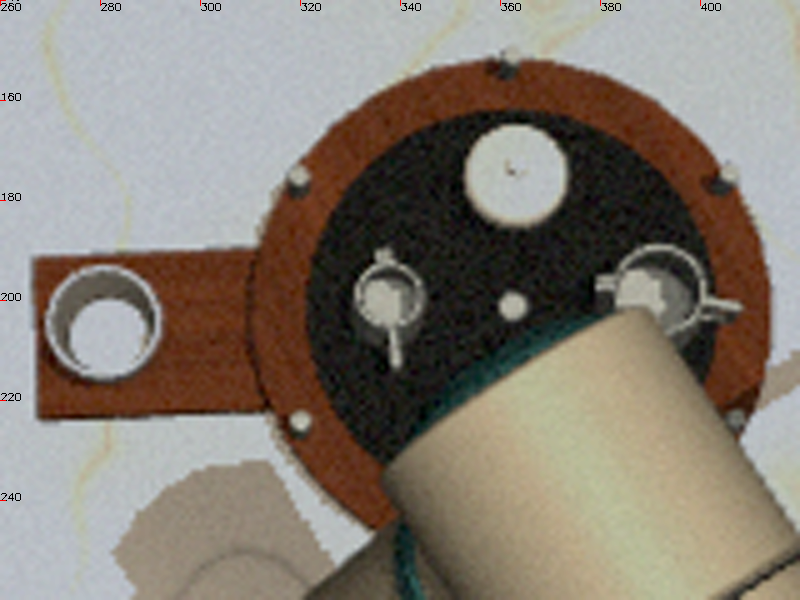

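View pics/t5.png

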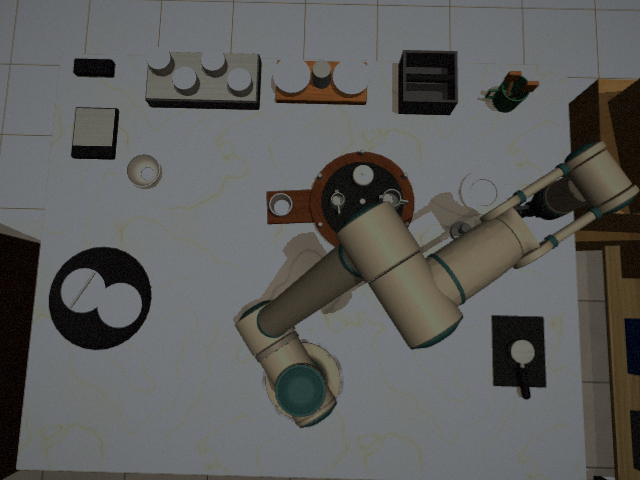

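```bash
python3 -c "
from m import *
c,s=pickle.load(open('t5.pkl','rb'))
K=f([(512,54),(299,177),(300,420),(729,175)],.07,c);x,r=fitk(K);print(x[:2],np.degrees(x[2]),r.round(4))
for C in ([.522,-.16],[.5227,-.1595],x[:2]):
  k=f([(390,297)],.082,c)-C;print('small',np.hypot(*k.T),np.degrees(np.arctan2(k[:,1],k[:,0])))
  L=f([(33,258),(37,418)],.012,c).mean(0)-C;print('ledge',np.degrees(np.arctan2(L[1],L[0])))
ft=np.array([.522,-.16,.082])+.075*np.array([np.cos(1.641),np.sin(1.641),0]);print((w2p(c,[ft])[0]-[260,140]+.5)*5)
print('cup',f([(103,323)],.064,c)-[.5227,-.1595])
"
```

```text
[ 0.52227633 -0.15922874] 61.78016558895726 [ 0.0007  0.0001 -0.0007 -0.0002  0.0005 -0.0002 -0.0005  0.0003]
small [0.0741644] [93.50684634]
ledge 93.99614768442918
small [0.07371176] [94.07371595]
ledge 94.14366359155304
small [0.0734122] [93.75893055]
ledge 94.06249812423852
[389.09713286 298.69681231]
cup [[-0.02126404  0.2393055 ]]
```

```bash
python3 -c "
from h import *
print(order.sign_off())"
```

```text
the job is handed in; nothing more can be done
None
```

I turned the carousel about 143° counter-clockwise, with one rim knob held loosely between the half-open fingers. Then I opened the fingers, lifted clear and handed the job in at about 15 s, well inside the 51 s limit.

- **Result:** In the last top picture the small pitcher stands at 93.5–94.1° and the ledge points to 94.0–94.1°. That is within about 0.5°, or under 1 mm at the pitcher. It is 73–74 mm from the axis, against the asked 75 mm.
- **Other things:** The cup measured in the same place before and after. In the last picture the bowl and saucer look unmoved. The tamper is only partly visible behind the arm and I did not measure it. The things I could see on the disc are upright. The jar is hidden behind the arm there, but an earlier picture shows it riding round in place.
- **Forces:** The force readings between moves stayed around 1 N. I did not read it during the moves.
- **What disagreed:** The first sweep passed over the knob without touching it. The wrist depth image showed the half-open fingertips about 30 mm behind the stated TCP, so I went back, lowered the gripper and repeated the push.

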